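# Lock the label printer's hatch with the coin key

### The job

The hatch on top of the label printer is shut, but its slotted fastener was left open. Take the coin key out of its stand, put its blade in the slot and turn the fastener clockwise (seen from above) a quarter turn, fully home against its stop; then put the key back in its stand, fully seated and upright. Leave the red stamp where it is.

Things in the scene. Friction and masses are not known exactly. Their poses are not given: they have to be found in the camera images.
- slot (a point): Centre of the slot's mouth, on the upper face (75 mm above the desk) of the slotted fastener, an aluminium disc 48 mm across on the printer's hatch. Turns with it; x runs along the slot (either way round), z up. Slot 38 mm long, 10 mm deep; its long sides slope at 45 degrees from 14 mm apart at the mouth to 8 mm apart 3 mm down, then go straight down.
- fastener (a joint): Angle of the fastener, rad, growing clockwise seen from above. 0 = open (slot points at two dots, front and back); 1.571 = locked, at its stop (slot points at two short bars, left and right). Starts at 0 to 0.3, stays where left, takes about 0.1 N m. The key's blade has about 0.15 rad of play in the slot either way: turn the key that much farther.
- printer: Label printer, white over grey, 120 mm front to back (x), 100 mm wide, fixed to the desk; front at -x. Origin: centre of its underside. Hatch surface 63 mm above the desk; the fastener's axis stands 6 mm behind the centre (+x), and its disc rises 12 mm from the hatch, inside a fixed collar 58 mm across and 6 mm high.
- key_grip (a point): Centre of the handle of the loose, upright coin key: grey plastic handle 44 mm (x) by 20 mm thick (y) by 50 mm tall (z, up), flat steel blade below. Grasp it across its 20 mm thickness. Half-turn symmetric about z. About 80 g. In the stand this point is 57 mm above the desk, the handle's underside 25 mm below it.
- key_tip (a point): Middle of the lower edge of the key's blade, 43 mm straight below key_grip, same axes. The blade is 28 mm wide (x), 4 mm thick (y) and 18 mm long below the handle.
- stand_mouth (a point): Centre of the pocket's mouth, on top of the key stand: a black block 64 x 46 mm, 32 mm high, fixed to the desk. Pocket 34 mm long (x), 11 mm wide (y), 24 mm deep. The key hangs in it blade down, handle's underside resting on the block's top, key's x along this x (either way round), blade tip 18 mm below this point.
- stamp: Bystander: self-inking stamp, red, 45 x 71 x 66 mm, loose; origin at the centre of its underside.
Mind the look-alikes: they are no part of the job. What is shaped like the part that bears key_grip but yellow is not meant.

How it is judged (in metres and radians):
On the way, in this order (a step that is already met when the one before it is completed fails the run):
1. the key's blade is in the slot while the fastener is still open (z of key_tip in the frame of slot below -0.0045 m and horizontal distance between key_tip and slot below 0.012 m and value of joint fastener below 0.8 rad), for 0.1 s.
2. the fastener is turned to within 0.25 rad of its stop with the blade in the slot (z of key_tip in the frame of slot below -0.003 m and horizontal distance between key_tip and slot below 0.014 m and value of joint fastener above 1.32 rad), for 0.1 s.
At the end, for the whole second after the job is handed in: The fastener stands within 0.25 rad of its locked stop; the key is released in its stand, blade down in the pocket (tip within 9 mm of the pocket's centre line and at least 14 mm below the mouth), upright within 0.15 rad (value of joint fastener above 1.32 rad and horizontal distance between key_tip and stand_mouth below 0.009 m and z of key_tip in the frame of stand_mouth below -0.014 m and angle between key_grip's own z axis and vertical below 0.15 rad); the robot touches nothing.
It fails at once if the stamp is pushed more than 30 mm (distance of stamp from where it was at the start of the episode above 0.03 m).
It also fails if it takes over 51 s, if anything falls off the work surface, if the arm or the gripper's body presses on something with over 40 N, if the wrist force passes 120 N, or if a joint passes its speed limit or range.

### The arm

A 6-joint arm with a two-finger parallel gripper is mounted at the origin on the work surface; the furniture and walls round the work are solid. World frame = base frame: x ahead of the robot, y to its left, z up, the work surface at z = 0. Lengths are in m, angles in degrees, forces in N, time in s.
With the tool pointing down it reaches from about 0.4 to 0.825 m from the base axis. Payload 7 kg.
Tool frame: the origin (TCP) lies on the centre line of the jaws, within the pads' length; the fingertips stand 19 mm ahead of it and the grasp point (between the pads) is the TCP; z points along the fingers, y is the line along which they close (so a half turn about z gives the same grasp; the last joint's range is limited). The gripper opens to 88 mm and grips with 3 to 60 N. Pads are 19 mm wide; open, the fingers measure 130 mm over their backs; the gripper's body (78 mm by 193 mm) begins 47 mm behind the grasp point.
Start: joints at [-58.551, 20.546, 0.682, 0, -70.136, -16.507], TCP at [0.174, -0.652, 0.246] pointing down, gripper open.
Joint ranges: [-176.03, 176.03], [-82.01, 121.73], [-58.28, 71.71], [-173.87, 95.51], [-174.79, -0.11], [-173.66, 173.66]. Speed limits (degrees/s): [136.94, 136.94, 172.46, 180, 180, 180].

### API

Orientations are given as [roll, pitch, yaw] about the fixed x, y, z axes, in that order (R = Rz(yaw) Ry(pitch) Rx(roll)).
In Python, from plant import * gives the robot as it stands. The module is installed in compiled form; this text tells all that it offers.
- The arm moves only by the tool play_rows, never from a script. Its argument "deltas" is a list of rows, each a list of 6 numbers: the shift along the world's x, y, z scaled (see below), then the turn, a rotation vector about the world's x, y, z scaled (see below). A call has 1 to 10 rows; each row shifts and turns the commanded pose from where the row before left it; what a row does not reach is not made up. The controller multiplies each number of a shift by 800 mm and each number of a turn by 180 degrees. A row lasts 1/10 s, in which the tool goes at most 50 mm and 8.59 degrees, less where a joint would pass 70% of its speed; a pose out of reach is approached as far as the arm can. A call with a number of a shift or a turn outside -1 to 1 is refused whole. A call with a gripper value outside its range is refused whole. "gripper" is the gripper command: -1 is shut, 1 is fully open, values between are in proportion, set as the call begins (left out, the last holds). The fingers move at their own pace and stop on an object; the grip force is fixed at half the most. Time passes only in rows, so rows that do not move let the fingers close. It gives the time, the measured TCP pose, the force, the opening and the grip force at its end, in the units of the state.
- get_obs(): the state, without advancing time (a new reading comes with each control period).
- snapshot(name): name is "scene" or "top"; returns (picture, depth): 400x640x3 uint8, blue, green, red; 400x640 float32, m along the optical axis (not along the pixel's ray), 0 where there is no reading.
- camera_model(name): a dict with "fx", "fy", "cx", "cy" (pixels), "k1" (the pictures are not rectified: a ray, as slopes to the right and down, at radius r is drawn at 1 + k1 r^2 times it, then the intrinsics apply), "world_to_cam" (4x4, takes a point from world to camera coordinates). Camera axes: x right, y down, z forward; pixel columns grow to the right and rows downward; lengths in m; the calibration is good to about 2 mm. A picture is of the moment at which its call begins. camera_model takes no time and is no camera call.
- close_job(): hands the job in; it is judged then, once.
The state is a dict: "clock": time; "joint_pos": joint angles; "qvel": joint speeds; "tau": joint torques, N m; "tool_pos": TCP position; "orientation": TCP orientation; "force": force on the tool from outside, world axes, zero at the start; "moment": the same for the moment, N m; "opening": finger opening in m; "gripper_force": force on a finger pad.
Only numpy, scipy, OpenCV 4.12 (cv2) and the standard library are available. Lean on these libraries where they do the work, as an engineer would, in place of code of your own. Each camera call takes 0.05 s, during which the arm holds its last target. There are 200 camera calls.

## Working session

There is one attempt and no reset: what is moved stays moved. The work goes in short steps, Python scripts to look and compute and a tool call to move; the robot and the scene stay as the last step left them, time stands still between calls to the robot, and variables do not carry over. Pictures are saved under pics/ and viewed, at most 10 in all, crops included, and the job is handed in when it is done.

Besides the shell and the picture viewer there is one more tool, called as name([rows], argument=value, ...), one row to a line, values as JSON. play_rows: Moves the arm, as the interface text tells. Its arguments: {"type":"object","properties":{"deltas":{"type":"array","items":{"type":"array","items":{"type":"number","minimum":-1,"maximum":1}}},"gripper":{"type":"number"}},"required":["deltas"]}

```bash
mkdir -p pics; cat > h.py <<'E'
from plant import *
import numpy as np, cv2
def ray(cam,px):
    m=camera_model(cam); px=np.atleast_2d(np.array(px,float))
    d=np.stack([(px[:,0]-m["cx"])/m["fx"],(px[:,1]-m["cy"])/m["fy"]],1); u=d.copy()
    for _ in range(20): u=d/(1+m["k1"]*(u**2).sum(1,keepdims=True))
    T=np.linalg.inv(np.array(m["world_to_cam"]))
    return T[:3,3], np.c_[u,np.ones(len(u))]@T[:3,:3].T
def plane(cam,px,z):
    o,d=ray(cam,px); return o+d*((z-o[2])/d[:,2])[:,None]
def cloud(cam,dep):
    v,u=np.mgrid[:400,:640]; o,d=ray(cam,np.c_[u.ravel(),v.ravel()])
    return (o+d*dep.reshape(-1,1)).reshape(400,640,3)
E
python3 - <<'E'
from h import *
for n in("scene","top"):
    p,d=snapshot(n); cv2.imwrite(f"pics/{n}0.png",p); np.save(f"{n}0.npy",d)
    m=camera_model(n); print(n,m["fx"],m["k1"],np.linalg.inv(np.array(m["world_to_cam"])).round(3))
print(get_obs())
E
```

```text
scene 383.43161845618505 0.020277193569220264 [[-0.769 -0.329  0.547 -0.271]
 [-0.639  0.397 -0.659  0.759]
 [-0.    -0.857 -0.515  0.635]
 [ 0.     0.     0.     1.   ]]
top 507.1756043693877 0.0009437341738014558 [[ 0.016 -0.996  0.088  0.206]
 [-1.    -0.016  0.008  0.018]
 [-0.006 -0.088 -0.996  1.58 ]
 [ 0.     0.     0.     1.   ]]
{'clock': 0.1, 'joint_pos': array([-5.85513369e+01,  2.05872536e+01,  6.38958264e-01, -1.65684834e-02,
       -7.01338099e+01, -1.65088926e+01]), 'qvel': array([-0.03779498, -0.10632292,  0.10601753,  0.01539634, -0.09576907,
        0.07507386]), 'tau': array([-6.81378115e-04, -5.84161091e+01,  2.93752795e+01,  7.01552287e+00,
        1.01431759e-02, -6.55043277e-05]), 'tool_pos': array([ 0.17391168, -0.65180252,  0.24472039]), 'orientation': array([ 1.79916853e+02, -8.39923791e-03, -1.65065865e+02]), 'force': array([-0.23117804,  0.07716379, -0.27913858]), 'moment': array([-0.02370307,  0.0119733 ,  0.06290797]), 'gripper_force': 0.0, 'opening': 0.08762653386922366}
```

View pics/top0.png

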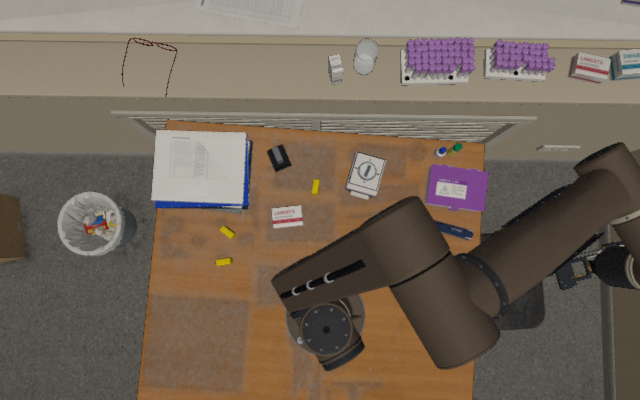

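View pics/scene0.png

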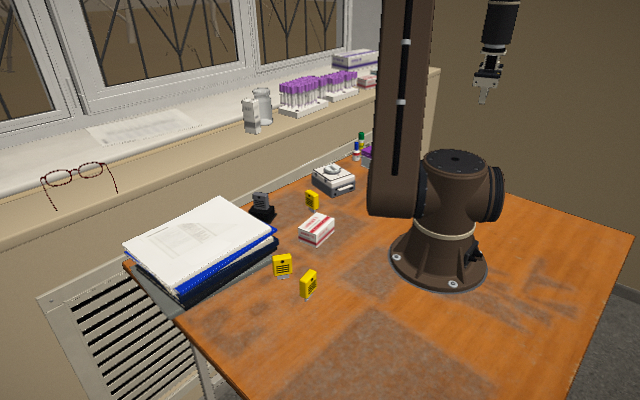

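The top view shows the black stand with the grey key at about (279,157) and the printer with its fastener at about (367,172). The yellow look-alikes are at (316,187), (227,232) and (223,262). I can't see the red stamp; the arm may be hiding it. I'll crop closer next.

```bash
python3 - <<'E'
from h import *
p=cv2.imread("pics/top0.png"); a=p[140:178,260:298]; b=p[147:202,340:395]
cv2.imwrite("pics/c1.png",np.hstack([cv2.resize(a,(400,400),interpolation=2),cv2.resize(b,(400,400),interpolation=2)]))
P=cloud("top",np.load("top0.npy"))
for r,(u0,u1,v0,v1) in dict(st=(262,298,140,178),pr=(335,395,145,205)).items():
    q=P[v0:v1,u0:u1].reshape(-1,3)
    bins=[(.025,.04),(.075,.09),(.055,.07),(.07,.085)]
    for lo,hi in bins:
        s=q[(q[:,2]>lo)&(q[:,2]<hi)]
        if len(s)>8:
            c=cv2.minAreaRect((s[:,:2]*1000).astype(np.float32)); print(r,lo,hi,len(s),s[:,2].mean().round(4),np.round(c[0],1),np.round(c[1],1),round(c[2],1))
# disc/slot
im=p[145:205,335:395]; g=cv2.cvtColor(im,6)
np.set_printoptions(linewidth=250)
print(g[12:42,17:47])
print(g.shape, cv2.cvtColor(p[142:174,264:294],6))
E
```

```text
st 0.025 0.04 195 0.0319 [482.8 155.9] [65.4 45.4] 24.1
st 0.075 0.09 92 0.0819 [482.1 154.8] [43.5 19.7] 24.3
st 0.07 0.085 81 0.0803 [482.2 155.3] [43.3 20.1] 27.0
pr 0.025 0.04 117 0.0349 [ 421.3 -111.5] [ 99.9 125.9] 74.9
pr 0.075 0.09 66 0.0776 [ 436.2 -116.4] [41.7 45. ] 53.9
pr 0.055 0.07 971 0.0618 [ 430.5 -112.7] [ 97.7 115.8] 75.1
pr 0.07 0.085 178 0.0743 [ 434.7 -114.3] [81.2 90.9] 75.6
[[104  81 103 110 113 165 175 174 175 175 175 174 174 174 175 175 174 175 175 170 163 166 159 129  81  67  91  91  93 102]
 [100  80 102  89 150 172 175 174 174 174 173 175 175 174 174 174 175 176 175 175 174 177 175 169 167 164 137  97  77  72]
 [ 93  92 116  82 159 176 175 174 175 174 176 175 175 174 174 176 175 147 147 169 176 176 175 175 176 176 169 165 166 160]
 [ 89  97 100  94 161 175 174 174 175 174 174 175 175 175 175 175 175 137 138 168 175 175 175 177 176 176 175 175 176 175]
 [ 87 109  80 136 168 174 176 174 176 175 177 174 175 161 145 153 158 164 169 175 175 176 175 175 174 176 175 176 176 176]
 [ 81 127  87 154 174 175 174 175 175 174 149 129 127 122 120 128 116 125 133 154 17
[... 6237 characters left out ...]
 81  39  23  18  16  17  12  22  27  28  38  56  88  95 100 103 101 104 103 105 107]
 [112 107 106 106 107 106 105 108 108 107  65  23  12  18  26  28  27  53  55  84  94 102 102  98 100 103 102 102 104 107]
 [111 109 108 108 109 108 109 111 111 113  83  42  28  27  31  53  83  94  94 100 103 100  99 100  99  99 103 100 100 106]
 [111 113 110 111 114 111 108 110 112 110 105  65  35  53  86  95  97  98 103 106 104 103 102 102 100 100  99  98 101 104]
 [113 113 111 111 112 111 113 111 110 111 109  89  87  93 102  99  97  99 103 106 103 104 104 104 102 103 103 103 104 102]
 [113 115 114 115 113 112 114 112 111 112 109 103  99 102  98  99 100 100 105 105 103 102 103 105 108 104 107 107 105 105]]
```

View pics/c1.png

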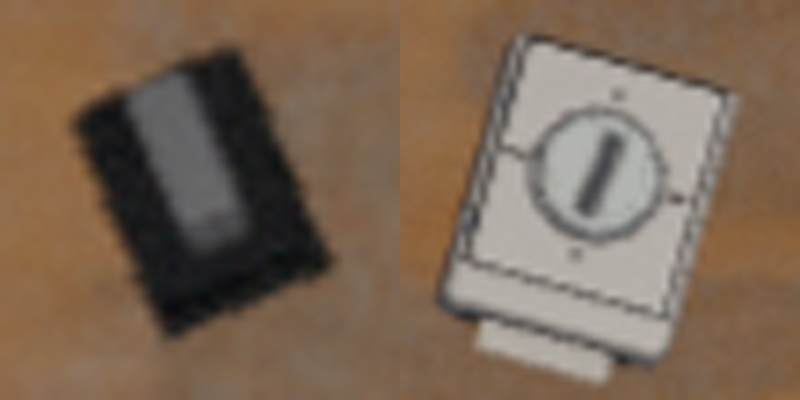

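The crop shows the key's grey handle in the black stand, yawed about +24°. The printer is yawed about -15° and the slot is slightly further clockwise. I'll measure the slot and check clearance to the wall and sill.

```bash
python3 - <<'E'
from h import *
p=cv2.imread("pics/top0.png"); g=cv2.cvtColor(p,6).astype(float)
v,u=np.mgrid[153:167+0,345:377]; v,u=np.mgrid[164:179,360:374]
def pca(u,v,w,z):
    q=plane("top",np.c_[u.ravel(),v.ravel()],z)[:,:2]; w=w.ravel(); c=(q*w[:,None]).sum(0)/w.sum(); 
    C=np.cov(q.T,aweights=w); l,V=np.linalg.eigh(C); return c,np.degrees(np.arctan2(V[1,1],V[0,1])),np.sqrt(l*12)
w=np.clip(150-g[164:179,360:374],0,70)
w[((u-367)**2+(v-171.5)**2)>8.5**2]=0
print("slot",pca(u,v,w,.072))
# disc outer dark ring ~ collar; dots and bars
for n,px,z in(("dots",[(369.5,159.5),(363.8,181.5)],.063),("bars",[(355.5,168.2),(377.3,174)],.063)):
    q=plane("top",px,z); d=q[1]-q[0]; print(n,q.mean(0),np.degrees(np.arctan2(d[1],d[0])),np.linalg.norm(d))
# stand: dark block + key
h=p[142:174,264:294].astype(float).mean(2); v,u=np.mgrid[142:174,264:294]
P=cloud("top",np.load("top0.npy")); z=P[142:174,264:294,2]
print("key",pca(u,v,(z>.07)*1.,.082)); 
X=P[...,0];Z=P[...,2];Y=P[...,1]
for y0 in(.155,-.115):
  for x0 in np.arange(.5,.8,.02):
    m=(abs(Y-y0)<.12)&(abs(X-x0)<.01)&(Z>-.2)
    if m.any(): print(y0,x0.round(2),Z[m].max().round(3),end="; ")
# red things in both
for n in("top","scene"):
    p=cv2.imread(f"pics/{n}0.png"); Q=cloud(n,np.load(f"{n}0.npy")).reshape(400,640,3); hs=cv2.cvtColor(p,40)
    m=(((hs[...,0]<6)|(hs[...,0]>172))&(hs[...,1]>120)&(hs[...,2]>70)).astype(np.uint8)
    k,l,s,c=cv2.connectedComponentsWithStats(m)
    for i in range(1,k):
        if s[i,4]>12: print(n,s[i],np.median(Q[l==i],0).round(3))
E
```

```text
slot (array([ 0.43105179, -0.11602887]), np.float64(156.43485788558004), array([0.02507677, 0.0441368 ]))
dots [ 0.43712991 -0.11674917  0.063     ] 166.0956918485634 0.06929452265045921
bars [ 0.43523321 -0.11597314  0.063     ] -104.18086638860498 0.06793097485056611
key (array([0.48074079, 0.15484352]), np.float64(-159.56065711823427), array([0.02406966, 0.04484771]))
0.155 0.5 0.101; 0.155 0.52 0.102; 0.155 0.54 0.101; 0.155 0.56 0.01; 0.155 0.58 0.012; 0.155 0.62 0.172; 0.155 0.64 0.174; 0.155 0.66 0.173; 0.155 0.68 0.173; 0.155 0.7 0.174; 0.155 0.72 0.174; 0.155 0.74 0.172; 0.155 0.76 0.174; 0.155 0.78 0.173; 0.155 0.8 0.194; -0.115 0.5 0.066; -0.115 0.52 0.01; -0.115 0.54 0.012; -0.115 0.56 0.01; -0.115 0.58 0.004; -0.115 0.62 0.171; -0.115 0.64 0.174; -0.115 0.66 0.276; -0.115 0.68 0.281; -0.115 0.7 0.287; -0.115 0.72 0.289; -0.115 0.74 0.289; -0.115 0.76 0.285; -0.115 0.78 0.173; -0.115 0.8 0.193; top [577  66  31   8  66] [ 0.707 -0.721  0.209]
top [273 218  29   6  66] [0.282 0.123 0.045]
top [ 83 220  25  14  83] [ 0.277  0.982 -0.573]
scene [366  84  11   3  14] [ 0.692 -0.709  0.179]
scene [353 153   7   3  16] [ 0.496 -0.338  0.03 ]
scene [310 216  20  17  58] [0.285 0.121 0.045]
scene [299 228  35  17  63] [0.273 0.163 0.013]
```

play_rows([
  [0.0384,0.0316,0,0,0,0.0475],
  [0.0384,0.0316,0,0,0,0.0475],
  [0.0384,0.0316,0,0,0,0.0475],
  [0.0384,0.0316,0,0,0,0.0475],
  [0.0384,0.0316,0,0,0,0.0475],
  [0.0384,0.0316,0,0,0,0.0475],
  [0.0384,0.0316,0,0,0,0.0475],
  [0.0384,0.0316,0,0,0,0.0475],
], gripper=0.2)

```text
clock: 0.9
tool_pos: [0.4207, -0.4486, 0.2453]
orientation: [180.0, 0.0, -96.3]
force: [0.6, -0.6, 0.3]
opening: 0.0528
gripper_force: 0.0
```

play_rows([
  [0.0055,0.054,0,0,0,0.0475],
  [0.0055,0.054,0,0,0,0.0475],
  [0.0055,0.054,0,0,0,0.0475],
  [0.0055,0.054,0,0,0,0.0475],
  [0.0055,0.054,0,0,0,0.0475],
  [0.0055,0.054,0,0,0,0.0475],
  [0.0055,0.054,0,0,0,0.0475],
])

```text
clock: 1.6
tool_pos: [0.4502, -0.1458, 0.2455]
orientation: [-180.0, 0.0, -36.5]
force: [1.6, 0.5, -0.2]
opening: 0.0528
gripper_force: 0.0
```

play_rows([
  [0.0055,0.054,0,0,0,0.0475],
  [0.0055,0.054,0,0,0,0.0475],
  [0.0055,0.054,0,0,0,0.0475],
  [0.0055,0.054,0,0,0,0.0475],
  [0.0055,0.054,0,0,0,0.0475],
  [0.0055,0.054,0,0,0,0.0475],
  [0.0055,0.054,0,0,0,0.0475],
  [0,0,0,0,0,0],
  [0,0,0,0,0,0],
])

```text
clock: 2.5
tool_pos: [0.481, 0.1557, 0.245]
orientation: [180.0, 0.1, 23.1]
force: [-0.0, -0.2, 0.6]
opening: 0.0525
gripper_force: 0.0
```

```bash
python3 - <<'E'
from h import *
p,d=snapshot("scene"); cv2.imwrite("pics/s1.png",cv2.resize(p[120:300,140:440],(800,480)))
p,d=snapshot("top"); cv2.imwrite("pics/t1.png",p); np.save("t1.npy",d)
o=get_obs(); print(o["clock"],o["tool_pos"],o["orientation"],o["joint_pos"].round(1),o["opening"],o["force"])
E
```

```text
2.6 [0.48103417 0.15430052 0.2452757 ] [1.79991025e+02 4.53806370e-02 2.29791493e+01] [ 40.1   4.5 -20.3  -0.  -65.3  72.9] 0.05260581542155557 [ 0.17013021 -1.41750923 -0.58422683]
```

View pics/t1.png

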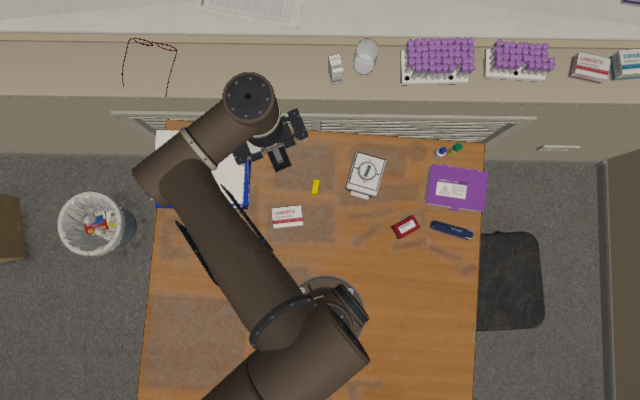

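View pics/s1.png

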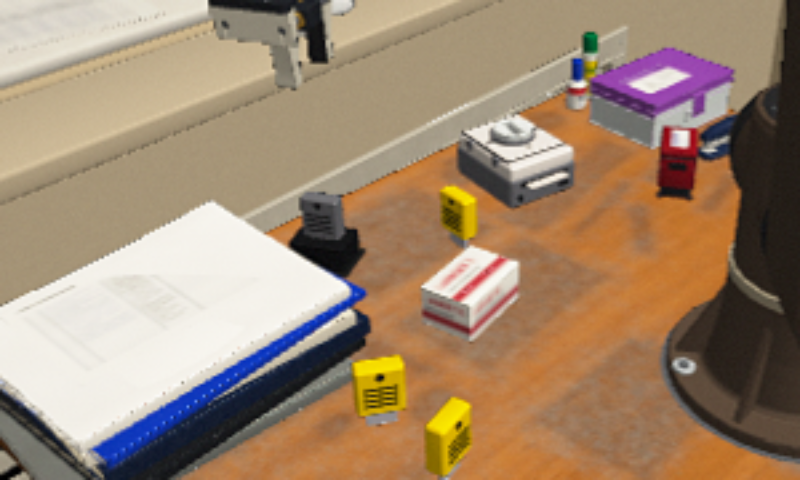

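The top view now shows the red stamp at (405,227), clear of the path, and the gripper open over the stand. I'm going down to grasp.

play_rows([
  [0.001,0.001,-0.05,0,0,0.006],
  [0,0,-0.05,0,0,0],
  [0,0,-0.05,0,0,0],
  [0,0,-0.025,0,0,0],
  [0,0,-0.025,0,0,0],
  [0,0,-0.013,0,0,0],
  [0,0,-0.013,0,0,0],
  [0,0,0,0,0,0],
  [0,0,0,0,0,0],
])

```text
clock: 3.5
tool_pos: [0.4826, 0.1557, 0.0653]
orientation: [-180.0, -0.0, 24.1]
force: [-0.3, -0.2, 0.3]
opening: 0.0526
gripper_force: 0.0
```

play_rows([
  [0,0,0,0,0,0],
  [0,0,0,0,0,0],
  [0,0,0,0,0,0],
  [0,0,0,0,0,0],
  [0,0,0,0,0,0],
  [0,0,0,0,0,0],
  [0,0,0,0,0,0],
], gripper=-1)

```text
clock: 4.2
tool_pos: [0.4823, 0.1556, 0.065]
orientation: [180.0, -0.0, 24.1]
force: [0.1, -1.1, 3.1]
opening: 0.0196
gripper_force: 30.0
```

```bash
python3 - <<'E'
from h import *
p,d=snapshot("scene"); cv2.imwrite("pics/s2.png",cv2.resize(p[160:240,210:350],(800,457)))
o=get_obs(); print(o["clock"],o["tool_pos"],o["orientation"],o["joint_pos"].round(1),o["opening"],o["force"],o["moment"])
E
```

```text
4.25 [0.48229903 0.15565856 0.06496292] [ 1.79993270e+02 -1.03344954e-02  2.41284226e+01] [ 40.1  16.2 -33.3   0.  -40.5  74. ] 0.01975779079617742 [ 0.40403903 -1.94092218  4.38421107] [-0.64556392  0.19603832 -0.01273186]
```

View pics/s2.png

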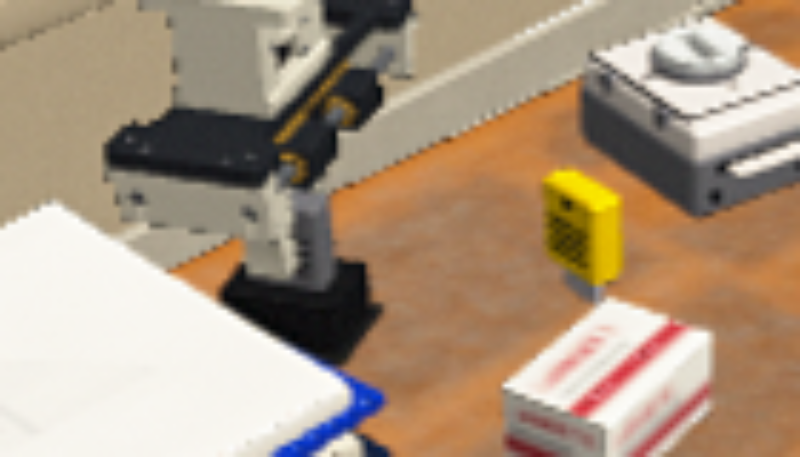

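The scene view shows the jaws closed on the grey handle, with opening 19.7 mm and grip force 30 N. I'll lift, and refine the slot from the unobstructed top picture t1.

play_rows([
  [0,0,0.02,0,0,0],
  [0,0,0.04,0,0,0],
  [0,0,0.04,0,0,0],
  [0,0,0.025,0,0,0],
  [0,0,0,0,0,0],
])

```text
clock: 4.75
tool_pos: [0.4835, 0.1567, 0.1675]
orientation: [-179.9, -0.3, 24.1]
force: [-0.4, -0.5, -1.1]
opening: 0.0196
gripper_force: 30.0
```

```bash
python3 - <<'E'
from h import *
for f in("top0","t1"):
    p=cv2.imread(f"pics/{f}.png"); g=cv2.cvtColor(p,6).astype(float)
    v,u=np.mgrid[160:182,356:378]; s=g[160:182,356:378]
    w=np.clip(140-s,0,60); w[((u-366.8)**2+(v-170.3)**2)>7.3**2]=0
    for z in(.075,.068):
        q=plane("top",np.c_[u.ravel(),v.ravel()],z)[:,:2]; W=w.ravel(); c=(q*W[:,None]).sum(0)/W.sum()
        l,V=np.linalg.eigh(np.cov(q.T,aweights=W)); print(f,z,c,np.degrees(np.arctan(V[1,1]/V[0,1])),np.sqrt(12*l))
    # bright disc: blob centroid inside ring (filled)
    m=cv2.inRange(g,150,255)[160:182,356:378].copy(); m[w>0]=255
    k,lb,st,ce=cv2.connectedComponentsWithStats(m,connectivity=4); i=lb[10,7]
    print("disc",st[i],plane("top",ce[i]+[356,160],.075))
E
```

```text
top0 0.075 [ 0.43501611 -0.1166817 ] -22.261072386292405 [0.00830654 0.03555352]
top0 0.068 [ 0.43607915 -0.11730597] -22.261072386292376 [0.00834517 0.03571889]
disc [  4   3  15  16 182] [[ 0.43591809 -0.11641723  0.075     ]]
t1 0.075 [ 0.4350529  -0.11665343] -22.44331968351661 [0.00732816 0.03513954]
t1 0.068 [ 0.43611611 -0.11727757] -22.443319683516577 [0.00736225 0.03530299]
disc [  0   0  22  19 293] [[ 0.44365769 -0.11708092  0.075     ]]
```

The slot is at about (0.4357, -0.1167) with yaw -22.3°, and the estimates agree. I'm moving above it.

play_rows([
  [-0.0073,-0.0426,0,0,0,-0.0322],
  [-0.0073,-0.0426,0,0,0,-0.0322],
  [-0.0073,-0.0426,0,0,0,-0.0322],
  [-0.0073,-0.0426,0,0,0,-0.0322],
  [-0.0073,-0.0426,0,0,0,-0.0322],
  [-0.0073,-0.0426,0,0,0,-0.0322],
  [-0.0073,-0.0426,0,0,0,-0.0322],
  [-0.0073,-0.0426,0,0,0,-0.0322],
  [0,0,0,0,0,0],
  [0,0,0,0,0,0],
])

```text
clock: 5.75
tool_pos: [0.4347, -0.1176, 0.1638]
orientation: [180.0, 0.1, -22.3]
force: [0.7, 0.6, -0.6]
opening: 0.0202
gripper_force: 30.0
```

play_rows([
  [0,0,-0.02,0,0,0],
  [0,0,-0.02,0,0,0],
  [0,0,0,0,0,0],
  [0,0,0,0,0,0],
  [0,0,0,0,0,0],
])

```text
clock: 6.25
tool_pos: [0.4361, -0.1165, 0.1334]
orientation: [-180.0, -0.0, -22.2]
force: [-0.4, 0.6, -1.0]
opening: 0.0197
gripper_force: 30.0
```

```bash
python3 - <<'E'
from h import *
p,d=snapshot("scene"); cv2.imwrite("pics/s3.png",cv2.resize(p[135:210,280:400],(800,500)))
o=get_obs(); print(o["clock"],o["tool_pos"],o["orientation"],o["joint_pos"].round(1),o["opening"],o["force"],o["moment"])
E
```

```text
6.3 [ 0.43603913 -0.11655496  0.13340554] [-1.79974030e+02 -5.53769773e-02 -2.21882935e+01] [ 10.2   5.6 -35.5   0.  -48.8  57.6] 0.019748864717159625 [ 0.32334048 -0.46677643 -1.09527456] [-0.08327571  0.13301381 -0.00954522]
```

View pics/s3.png

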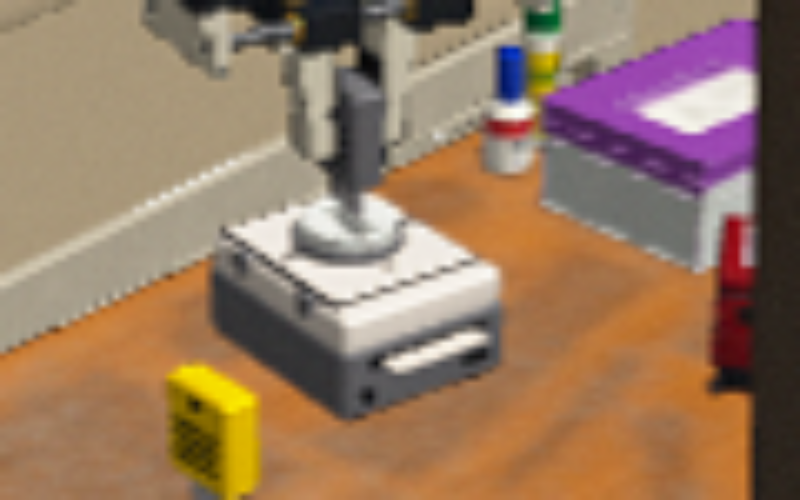

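The key hangs upright directly over the slot, with its tip about 7 mm above the mouth. I'll insert it slowly.

play_rows([
  [0,0,-0.004,0,0,0],
  [0,0,-0.004,0,0,0],
  [0,0,-0.003,0,0,0],
  [0,0,-0.003,0,0,0],
  [0,0,-0.003,0,0,0],
  [0,0,-0.003,0,0,0],
  [0,0,0,0,0,0],
  [0,0,0,0,0,0],
])

```text
clock: 7.1
tool_pos: [0.4354, -0.117, 0.1167]
orientation: [180.0, 0.0, -22.2]
force: [0.3, 0.6, -0.7]
opening: 0.0195
gripper_force: 30.0
```

play_rows([
  [0,0,0.001,0,0,-0.03],
  [0,0,0,0,0,-0.04],
  [0,0,0,0,0,-0.04],
  [0,0,0,0,0,-0.04],
  [0,0,0,0,0,-0.04],
  [0,0,0,0,0,-0.04],
  [0,0,0,0,0,-0.04],
  [0,0,0,0,0,-0.04],
  [0,0,0,0,0,-0.04],
  [0,0,0,0,0,-0.04],
])

```text
clock: 8.1
tool_pos: [0.4371, -0.1162, 0.1179]
orientation: [-179.8, 0.1, -92.7]
force: [4.0, 3.3, -4.2]
opening: 0.0199
gripper_force: 30.0
```

play_rows([
  [0,0,0,0,0,-0.03],
  [0,0,0,0,0,-0.03],
  [0,0,0,0,0,-0.03],
  [0,0,0,0,0,-0.02],
  [0,0,0,0,0,-0.01],
  [0,0,0,0,0,0],
  [0,0,0,0,0,0],
])

```text
clock: 8.8
tool_pos: [0.4381, -0.1165, 0.1184]
orientation: [-179.7, 0.1, -114.0]
force: [4.9, 0.2, -2.5]
opening: 0.02
gripper_force: 30.0
```

```bash
python3 - <<'E'
from h import *
o=get_obs(); print(o["clock"],o["tool_pos"],o["orientation"],o["opening"],o["force"],o["moment"])
E
```

```text
8.8 [ 0.4380561  -0.11648992  0.11841137] [-1.79748631e+02  1.43681794e-01 -1.14003237e+02] 0.019999410253392715 [ 4.87999907  0.23122638 -2.5261032 ] [ 0.22564515 -1.96782736  0.08904259]
```

play_rows([
  [0,0,0,0,0,-0.008],
  [0,0,0,0,0,-0.008],
  [0,0,0,0,0,0],
  [0,0,0,0,0,0],
])

```text
clock: 9.2
tool_pos: [0.4381, -0.1165, 0.1184]
orientation: [-179.7, 0.2, -116.9]
force: [6.2, 1.6, -4.2]
opening: 0.0198
gripper_force: 30.0
```

```bash
python3 - <<'E'
from h import *
o=get_obs(); print(o["clock"],o["tool_pos"],o["orientation"],o["opening"],o["force"],o["moment"])
E
```

```text
9.2 [ 0.43813267 -0.11654161  0.11842048] [-1.79744616e+02  1.55092930e-01 -1.16863676e+02] 0.019791137206833023 [ 6.18073677  1.57846704 -4.19368003] [ 0.21120382 -2.20972643  0.21983143]
```

The moment rose to 0.22 N m, so the fastener is at its stop. I'll back off within the play and lift.

play_rows([
  [0,0,0,0,0,0.02],
  [0,0,0,0,0,0.025],
  [-0.001,0,0,0,0,0.01],
  [0,0,0,0,0,0],
  [0,0,0,0,0,0],
])

```text
clock: 9.7
tool_pos: [0.4365, -0.1167, 0.1183]
orientation: [-179.8, 0.1, -107.1]
force: [5.8, -0.6, -1.3]
opening: 0.0199
gripper_force: 30.0
```

play_rows([
  [0,0,0.01,0,0,0],
  [0,0,0.01,0,0,0],
  [0,0,0.02,0,0,0],
  [0,0,0.03,0,0,0],
  [0,0,0,0,0,0],
])

```text
clock: 10.2
tool_pos: [0.4355, -0.1171, 0.1763]
orientation: [-179.8, 0.1, -107.0]
force: [-0.5, 0.6, 0.2]
opening: 0.0199
gripper_force: 30.0
```

play_rows([
  [0.0073,0.0426,0,0,0,0.0475],
  [0.0073,0.0426,0,0,0,0.0475],
  [0.0073,0.0426,0,0,0,0.0475],
  [0.0073,0.0426,0,0,0,0.0475],
  [0.0073,0.0426,0,0,0,0.0475],
  [0.0073,0.0426,0,0,0,0.0475],
  [0.0073,0.0426,0,0,0,0.0475],
  [0,0,0,0,0,0.0475],
  [0,0,0,0,0,0.0475],
  [0,0,0,0,0,0.0475],
])

```text
clock: 11.2
tool_pos: [0.4745, 0.1214, 0.1728]
orientation: [179.9, 0.1, -21.2]
force: [-0.4, 0.7, -0.5]
opening: 0.0198
gripper_force: 30.0
```

```bash
python3 - <<'E'
from h import *
p,d=snapshot("scene"); q,e=snapshot("top")
cv2.imwrite("pics/s4.png",np.hstack([cv2.resize(p[130:220,240:360],(533,400)),cv2.resize(q[150:195,347:387-10],(267,400))]))
o=get_obs(); print(o["clock"],o["tool_pos"],o["orientation"],o["opening"],o["force"],o["moment"])
E
```

```text
11.3 [0.47470161 0.12125244 0.17297198] [ 1.79916889e+02  7.52928438e-02 -2.14239465e+01] 0.01971252886176772 [ 0.62763015  0.22088365 -1.91908468] [-0.06259767  0.1278407  -0.03352778]
```

View pics/s4.png

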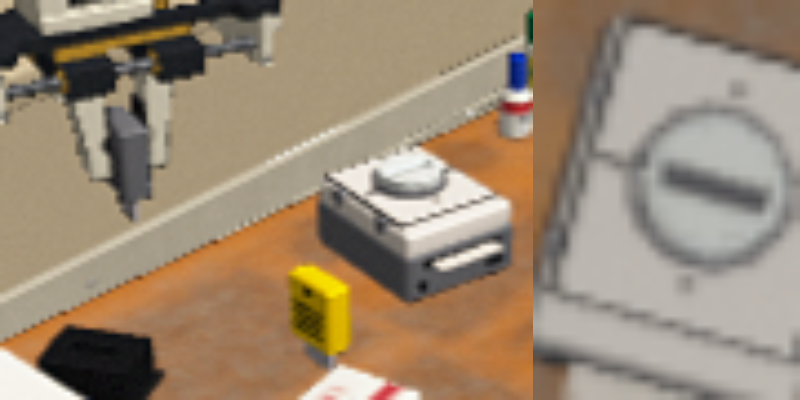

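The slot now lines up with the left and right bars, so the fastener is locked. The key still hangs straight in the jaws. I'm returning it to the stand.

play_rows([
  [0.0016,0.0071,0,0,0,0.042],
  [0.0016,0.0071,0,0,0,0.042],
  [0.0016,0.0071,0,0,0,0.042],
  [0.0016,0.0071,0,0,0,0.042],
  [0.0016,0.0071,0,0,0,0.042],
  [0.0016,0.0071,0,0,0,0.042],
  [0,0,0,0,0,0],
  [0,0,0,0,0,0],
  [0,0,0,0,0,0],
])

```text
clock: 12.2
tool_pos: [0.4829, 0.1553, 0.1734]
orientation: [180.0, 0.0, 23.6]
force: [0.1, -0.3, -0.9]
opening: 0.0202
gripper_force: 30.0
```

play_rows([
  [0,0,-0.04,0,0,0],
  [0,0,-0.04,0,0,0],
  [0,0,-0.015,0,0,0],
  [0,0,0,0,0,0],
  [0,0,0,0,0,0],
  [0,0,0,0,0,0],
])

```text
clock: 12.8
tool_pos: [0.4841, 0.1563, 0.099]
orientation: [-180.0, -0.1, 23.8]
force: [0.2, 1.1, -1.4]
opening: 0.0204
gripper_force: 30.0
```

```bash
python3 - <<'E'
from h import *
p,d=snapshot("scene"); cv2.imwrite("pics/s5.png",cv2.resize(p[160:230,220:320],(800,560)))
o=get_obs(); print(o["clock"],o["tool_pos"],o["orientation"],o["opening"],o["force"],o["moment"])
E
```

```text
12.85 [0.48404547 0.15623566 0.09894767] [-1.79973056e+02 -1.37495971e-01  2.38217700e+01] 0.01971745830350679 [-0.63157197 -0.35504989 -0.68628646] [-0.07670889  0.1403552  -0.04385454]
```

View pics/s5.png

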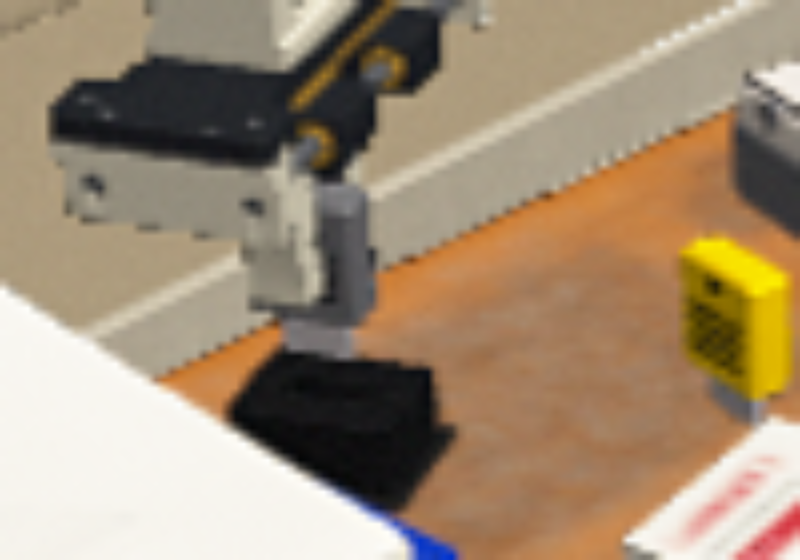

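The blade is above the pocket and upright. I'll make a small correction and go down slowly.

play_rows([
  [-0.002,-0.0008,-0.005,0,0,0.0015],
  [0,0,-0.006,0,0,0],
  [0,0,-0.006,0,0,0],
  [0,0,-0.006,0,0,0],
  [0,0,-0.005,0,0,0],
  [0,0,0,0,0,0],
  [0,0,0,0,0,0],
])

```text
clock: 13.55
tool_pos: [0.4816, 0.155, 0.075]
orientation: [180.0, 0.0, 24.1]
force: [0.1, 0.5, -1.3]
opening: 0.02
gripper_force: 30.0
```

Blade in the pocket with no contact force. I'll lower the last 10 mm.

play_rows([
  [0,0,-0.004,0,0,0],
  [0,0,-0.004,0,0,0],
  [0,0,-0.003,0,0,0],
  [0,0,-0.0015,0,0,0],
  [0,0,0,0,0,0],
  [0,0,0,0,0,0],
  [0,0,0,0,0,0],
])

```text
clock: 14.25
tool_pos: [0.4816, 0.1551, 0.0652]
orientation: [-180.0, -0.0, 24.1]
force: [0.9, 0.7, -2.0]
opening: 0.0198
gripper_force: 30.0
```

play_rows([
  [0,0,0,0,0,0],
  [0,0,0,0,0,0],
  [0,0,0,0,0,0],
  [0,0,0,0,0,0],
  [0,0,0,0,0,0],
], gripper=0.2)

```text
clock: 14.75
tool_pos: [0.4816, 0.1551, 0.0652]
orientation: [-180.0, -0.0, 24.1]
force: [0.8, -0.4, -0.3]
opening: 0.0509
gripper_force: 0.0
```

play_rows([
  [0,0,0.02,0,0,0],
  [0,0,0.04,0,0,0],
  [0,0,0.05,0,0,0],
  [0,0,0.05,0,0,0],
  [0,-0.05,0,0,0,0],
  [0,-0.05,0,0,0,0],
  [0,-0.05,0,0,0,0],
  [0,-0.05,0,0,0,0],
  [0,0,0,0,0,0],
  [0,0,0,0,0,0],
])

```text
clock: 15.75
tool_pos: [0.4815, -0.0058, 0.1932]
orientation: [-180.0, -0.0, 24.0]
force: [0.1, 0.8, -0.4]
opening: 0.0526
gripper_force: 0.0
```

```bash
python3 - <<'E'
from h import *
p,d=snapshot("scene"); t,e=snapshot("top")
cv2.imwrite("pics/s6.png",np.hstack([cv2.resize(p[170:240,225:305],(457,400)),cv2.resize(t[138:178,262:296],(340,400))]))
P=cloud("top",e); q=P[138:178,262:298].reshape(-1,3)
for lo,hi in((.025,.04),(.07,.1)):
    s=q[(q[:,2]>lo)&(q[:,2]<hi)]
    if len(s)>4: print(len(s),np.median(s[:,2]),cv2.minAreaRect((s[:,:2]*1000).astype(np.float32)))
o=get_obs(); print(o["clock"],o["tool_pos"],o["opening"],o["force"])
E
```

```text
54 0.030782797128053097 ((482.27008056640625, 137.01773071289062), (29.842010498046875, 63.053157806396484), 85.55050659179688)
15.85 [ 0.48176713 -0.0045491   0.19320985] 0.05279299106662353 [-0.09445626  0.63958611  0.16481869]
```

View pics/s6.png

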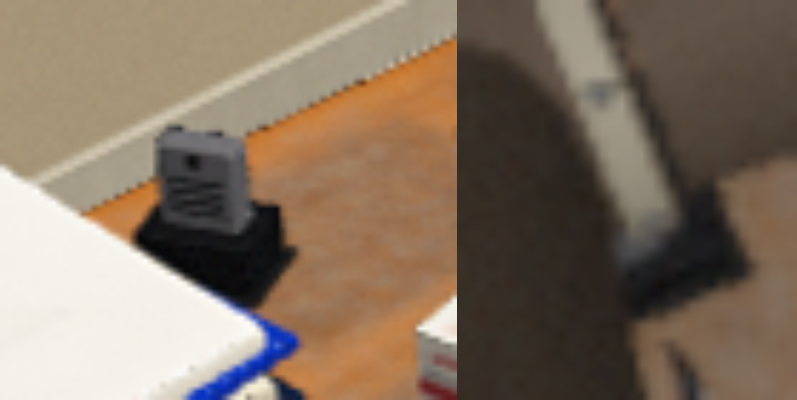

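The key stands upright on the stand with its underside on the block. I'll check its height by scene depth and hand in if it agrees.

```bash
python3 - <<'E'
from h import *
p,d=snapshot("scene"); P=cloud("scene",d); q=P[165:240,225:305].reshape(-1,3); r=np.linalg.norm(q[:,:2]-[.482,.155],axis=1)
s=q[(r<.035)&(q[:,2]>.04)]
print(len(s),np.percentile(s[:,2],[90,97,100]))
for lo,hi in((.04,.055),(.065,.078)): print(s[(s[:,2]>lo)&(s[:,2]<hi)].mean(0))
t=np.percentile(s[:,2],97)
if .076<t<.0855: print(close_job())
E
```

```text
240 [0.08172366 0.08280627 0.08441959]
[0.47284757 0.16104548 0.04786991]
[0.47378673 0.1621613  0.07130356]
the job is handed in; nothing more can be done
None
```

The job is handed in at about 16 s of the 51 s allowed. The fastener was turned until the wrist moment rose at its stop, and its slot lines up with the left and right bars. The key is released in its stand, upright with its top at 82 mm as it should be when seated, and the stamp was left alone.

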